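# Nest the beakers into the game box

### The job

Pack the wooden nesting beakers away in the open white box. The smallest already stands upside down in it: lift the medium beaker up off its peg and set it over the smallest, then lift the large one off its peg and set it over the medium, each fully down, so that all three stand upside down as one straight nested stack on the floor of the box. Set the beakers down rather than dropping them, and leave the wooden blocks and the glue jar where they are.

Things in the scene. Friction and masses are not known exactly. Their poses are not given: they have to be found in the camera images.
- beaker_small: Smallest of 3 plain beech beakers, closed end up. 66 mm tall; closed end 38 mm wide, straight for its top 25 mm, then widening to 50 mm at the rim; walls 4 mm, closed end 10 mm thick. Origin: centre of the mouth at the rim plane; z points to the closed end. Stands on the box's floor.
- beaker_medium: Middle one of 3 plain beech beakers, closed end up. 70 mm tall; closed end 52 mm wide, straight for its top 25 mm, then widening to 64 mm at the rim; walls 4 mm, closed end 10 mm thick. Origin: centre of the mouth at the rim plane; z points to the closed end. Hangs on either peg, rim 50 mm above the table. Fully nested, its rim is 6 mm above the small one's; side play 4 mm.
- beaker_large: Largest of 3 plain beech beakers, closed end up. 74 mm tall; closed end 66 mm wide, straight for its top 25 mm, then widening to 78 mm at the rim; walls 4 mm, closed end 10 mm thick. Origin: centre of the mouth at the rim plane; z points to the closed end. Hangs on the other peg, rim 46 mm above the table. Fully nested, its rim is 6 mm above the medium one's; side play 4 mm.
- stand: Fixed dark wooden peg stand: a base 250 x 90 x 18 mm (x, y, z) with two upright pegs 24 mm thick at x = -75 and +75 mm on its middle line, their tops 110 mm above the table. Origin: centre of the base's underside.
- tray: Fixed open game box of white card, 240 x 200 x 35 mm outside (x, y, z), walls and floor 4 mm. Origin: centre of its underside; the inner floor is 4 mm above the table.
- block_a: Loose wooden building block 75 x 45 x 45 mm, a bystander. Origin: centre of its underside.
- block_b: Another such block, a bystander, nearer the robot.
- glue_jar: White glue jar, 48 mm in diameter, 65 mm tall, a bystander. Origin: centre of its underside.
Not all that is in view belongs to the job. What is shaped like the beaker_small but green or turquoise is not meant. Leave any red look-alike of the beaker_large alone.

How it is judged:
By the outcome, as a careful person would: the job done as asked, in the order asked, and still so for the second after the job is handed in, with the robot touching nothing.
It also fails if it takes over 64 s, if anything falls off the work surface, if the arm or the gripper's body presses on something with over 40 N, if the wrist force passes 120 N, or if a joint passes its speed limit or range.

### The arm

A 6-joint arm with a two-finger parallel gripper is mounted at the origin on the work surface. World frame = base frame: x ahead of the robot, y to its left, z up, the work surface at z = 0. Lengths are in mm, angles in rad, forces in N, time in s.
With the tool pointing down it reaches from about 300 to 750 mm from the base axis. Payload 8.5 kg.
Tool frame: the origin (TCP) lies at the very end of the fingers, on their centre line; the grasp point (between the pads) lies 19 mm behind it; z points along the fingers, y is the line along which they close (so a half turn about z gives the same grasp; the last joint's range is limited). The gripper opens to 88 mm and grips with 3 to 60 N. Pads are 18 mm wide; open, the fingers measure 123 mm over their backs; the gripper's body (75 mm by 187 mm) begins 45 mm behind the grasp point.
Start: joints at [-1.542, 0.381, 1.297, -0, 1.464, -0.215], TCP at [132.761, -533.718, 203.048] pointing down, gripper open.
Joint ranges: [-3.11, 3.11], [-0.89, 2.33], [0.22, 2.48], [-1.42, 4.56], [0.17, 2.85], [-2.88, 2.88]. Speed limits (rad/s): [2.39, 2.39, 3.14, 3.14, 3.14, 3.14].

### API

Orientations are given as a unit quaternion [w, x, y, z].
In Python, from bench import * gives the robot as it stands.
- The arm moves only by the shell command python3 -m handwheel 'ROWS'. ROWS is JSON, a list of rows, each an object of numbers: "gripper": the opening, from 0 (shut) to 1 (fully open); "dx", "dy", "dz": the shift along the tool's x, y, z in m; "ax", "ay", "az": the turn, a rotation vector about the tool's x, y, z in degrees. In form: [{"gripper": .., "dx": .., "dy": .., "dz": .., "ax": .., "ay": .., "az": ..}, ...]. A call has 1 to 20 rows; each row is the pose to reach, as a shift and turn from the pose commanded when the call began, along the tool's axes at that moment; what a row does not reach only later rows make up. A row lasts 1/12 s, in which the tool goes at most 41.7 mm and 7.16 degrees, less where a joint would pass 70% of its speed; a pose out of reach is approached as far as the arm can. A call with a gripper value outside its range is refused whole. The fingers move at their own pace and stop on an object; the grip force is fixed at half the most. Time passes only in rows, so rows that repeat a pose let the fingers close. It gives the time, the measured TCP pose, the force, the opening and the grip force at its end, in the units of the state.
- observe(): the state, without advancing time (a new reading comes with each control period).
- capture(name): name is "scene" or "top" or "wrist"; returns a dict with "frame" (400x640x3 uint8, blue, green, red), "depth" (400x640 float32, mm along the optical axis (not along the pixel's ray), 0 where there is no reading), "fovy" (degrees; the focal length in pixels is half the picture's height over the tangent of half this angle, whatever the lens; pixels are square), "cx", "cy" (the principal point, pixels), "cam_to_world" (4x4, takes a point from camera to world coordinates). Camera axes: x right, y up, looking along -z (the intrinsics and any distortion apply to the point x, -y, -z); pixel columns grow to the right and rows downward; lengths in mm; the calibration is good to about 2 mm. A picture is of the moment at which its call begins.
- job_done(): hands the job in; it is judged then, once.
The state is a dict: "time_s": time; "qpos": joint angles; "qvel": joint speeds; "effort": joint torques, N m; "tool_pos": TCP position; "ee_rot": TCP orientation; "contact_force": force on the tool from outside, world axes, zero at the start; "moment": the same for the moment, N m; "width": opening from 0.0 (shut) to 1.0 (fully open); "grasp_force": force on a finger pad.
Only numpy, scipy, OpenCV 4.12 (cv2) and the standard library are available. Lean on these libraries where they do the work, as an engineer would, in place of code of your own. Each camera call takes 0.05 s, during which the arm holds its last target. There are 200 camera calls.

## Working session

There is one attempt and no reset: what is moved stays moved. The work goes in short steps, Python scripts to look and compute and a shell command to move; the robot and the scene stay as the last step left them, time stands still between calls to the robot, and variables do not carry over. Pictures are saved under pics/ and viewed, at most 10 in all, crops included, and the job is handed in when it is done.

```bash
ls; mkdir -p pics
python3 - <<'E'
from bench import *
import cv2,numpy as np,pickle
print(observe())
d={}
for n in ("scene","top"):
    c=capture(n); d[n]=c; print(n,c['fovy'],c['cx'],c['cy'],{k:v for k,v in c.items() if k not in('frame','depth')}, (c['depth']>0).mean())
pickle.dump(d,open('d.pkl','wb'))
cv2.imwrite('pics/a.png',d['top']['frame']); cv2.imwrite('pics/b.png',d['scene']['frame'])
E
```

```text
pics
{'time_s': 0.0, 'qpos': array([-1.54227584e+00,  3.81177447e-01,  1.29823141e+00, -3.69955798e-05,
        1.46361458e+00, -2.15301983e-01]), 'qvel': array([0.00086346, 0.00064109, 0.00197421, 0.00055121, 0.00023358,
       0.0002092 ]), 'effort': array([-9.41008111e-04, -4.37929702e+01, -2.24551374e+01,  7.13381334e-02,
        3.52403987e-02, -1.25217216e-04]), 'tool_pos': array([ 132.7542019 , -533.39867021,  202.45767527]), 'ee_rot': array([-7.13987991e-04,  9.92577528e-01,  1.21611422e-01,  4.84036986e-05]), 'contact_force': array([-0.47843969, -0.9271006 , -0.13635658]), 'moment': array([-0.04758348, -0.01473789, -0.03308764]), 'grasp_force': 0.0, 'width': 0.9992686716782903}
scene 44.83667766161342 318.9269167318883 201.85637174853585 {'fovy': 44.83667766161342, 'cx': 318.9269167318883, 'cy': 201.85637174853585, 'cam_to_world': array([[ 2.04779334e-01, -7.74895039e-01,  5.97999250e-01,
         1.23515273e+03],
       [ 9.78684606e-01,  1.52390427e-01, -1.37672072e-01,
        -1.93618099e+02],
       [ 1.55520446e-02,  6.13445056e-01,  7.89584256e-01,
         1.03987306e+03],
       [ 0.00000000e+00,  0.00000000e+00,  0.00000000e+00,
         1.00000000e+00]])} 0.99605078125
top 53.20650495992504 313.71014457654906 202.35607474316592 {'fovy': 53.20650495992504, 'cx': 313.71014457654906, 'cy': 202.35607474316592, 'cam_to_world': array([[ 2.82192072e-02,  9.89726220e-01, -1.40163067e-01,
         3.87335370e+02],
       [-9.99443286e-01,  3.04326996e-02,  1.36736699e-02,
        -8.71398765e+00],
       [ 1.77987302e-02,  1.39699176e-01,  9.90034012e-01,
         1.00396309e+03],
       [ 0.00000000e+00,  0.00000000e+00,  0.00000000e+00,
         1.00000000e+00]])} 0.99588671875
```

View pics/a.png

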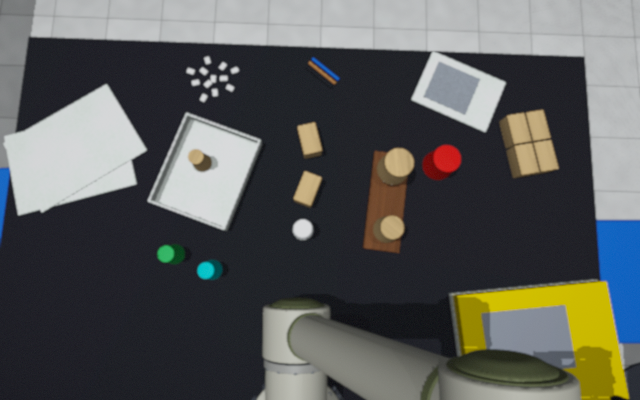

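View pics/b.png

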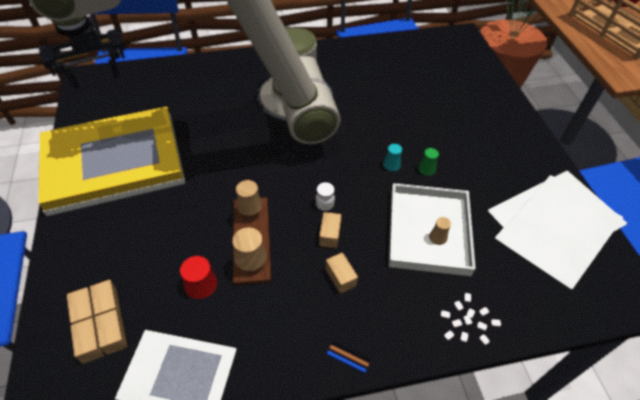

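Top view: the large beaker is at (398,165) and the medium at (390,228) on the stand. The small one is at (200,160) in the box, the blocks at (310,139) and (307,188), the jar at (302,229), and the red decoy at (441,162), close to the large beaker. The scene view agrees: large (249,248), medium (247,197), small (440,230).

```bash
cat > h.py <<'E'
import numpy as np,cv2
def K(c):
    f=200/np.tan(np.radians(c['fovy']/2)); return f,c['cx'],c['cy']
def world(c):
    f,cx,cy=K(c); v,u=np.mgrid[0:400,0:640]; d=c['depth'].astype(float)
    p=np.stack([(u-cx)/f*d,-(v-cy)/f*d,-d],-1); T=c['cam_to_world']
    w=p@T[:3,:3].T+T[:3,3]; w[d==0]=np.nan; return w
def ray(c,u,v):
    f,cx,cy=K(c); T=c['cam_to_world']; r=T[:3,:3]@np.array([(u-cx)/f,-(v-cy)/f,-1]); return T[:3,3],r/np.linalg.norm(r)
def onz(c,u,v,z):
    o,r=ray(c,u,v); return o+r*(z-o[2])/r[2]
def tri(rs):
    A=np.zeros((3,3));b=np.zeros(3)
    for o,r in rs:
        P=np.eye(3)-np.outer(r,r); A+=P;b+=P@o
    x=np.linalg.solve(A,b); return x,[np.linalg.norm((np.eye(3)-np.outer(r,r))@(x-o)) for o,r in rs]
def top(c,w,xy,zlo,zhi,R,sat=None):
    "pixels of the top disc: near xy, height in range -> centroid pixel, min-enclosing circle in world"
    m=(np.hypot(w[...,0]-xy[0],w[...,1]-xy[1])<R)&(w[...,2]>zlo)&(w[...,2]<zhi)
    n,l,s,cen=cv2.connectedComponentsWithStats(m.astype(np.uint8))
    if n<2: return None
    i=1+np.argmax(s[1:,4]); k=l==i; (x,y),(a,b),_=cv2.fitEllipse(max(cv2.findContours(k.astype(np.uint8),0,1)[0],key=len))
    return (x,y),cen[i],k.sum(),np.nanmedian(w[k],0),np.nanstd(w[k][:,2]),np.ptp(w[k],0)
E
python3 - <<'E'
from h import *
import pickle
np.set_printoptions(precision=1,suppress=True)
d=pickle.load(open('d.pkl','rb')); W={n:world(c) for n,c in d.items()}
pix={'large':(398,160,249,235),'medium':(392,226,247,187),'small':(195,157,442,222),'red':(447,158,197,268),'jar':(302,229,325,190),'blkA':(310,139,340,266),'blkB':(308,188,331,223),'stand':(378,200,255,212),'floor':(205,200,425,200),'table':(330,300,350,330)}
for k,(a,b,e,f) in pix.items():
    print(k,W['top'][b,a],W['scene'][f,e])
for k,H in (('large',120),('medium',120),('small',70),('red',74),('jar',65)):
    a,b,e,f=pix[k]; xy=W['top'][b,a]; r=[]
    for n in d:
        z=xy[2]; t=top(d[n],W[n],xy[:2],z-10,z+10,60); 
        print(k,n,np.array(t[0]),t[1],t[2],t[3],t[4],t[5]); r.append(ray(d[n],*t[0]))
    x,e=tri(r); print('  tri',x,np.array(e))
E
```

```text
large [ 615.8 -210.1  120.2] [ 603.8 -208.9  123.8]
medium [ 464.8 -196.8  119. ] [ 459.7 -197.   120.6]
small [620.3 265.   69.6] [622.1 259.6  72. ]
red [ 636.4 -338.7   74.5] [ 639.6 -335.2   79.2]
jar [456.4   4.1  62. ] [464.6  -0.9  68.7]
blkA [681.3  -8.3  45.5] [681.5 -11.5  49.9]
blkB [558.1  -7.   44.6] [556.   -4.9  48.8]
stand [ 537.8 -183.    18.1] [ 491.1 -187.    56.7]
floor [526.3 251.    5.5] [502.3 270.8   7. ]
table [288.8 -69.3   2.6] [820.6 -18.9   2.7]
large scene [246.7 240.3] [246.7 240.3] 628 [ 616.6 -215.8  122.3] 2.9609531015893356 [68.6 65.2 17.7]
large top [398.2 162.4] [398.2 162.4] 654 [ 610.4 -210.6  119.4] 1.7661911040296372 [63.9 64.1 13.1]
  tri [ 611.4 -214.   114.1] [2. 2.]
medium scene [246.1 189.3] [246.1 189.3] 337 [ 468.1 -200.2  122.1] 3.501628739888895 [54.8 50.7 19.8]
medium top [391.2 227.2] [391.2 227.2] 433 [ 462.1 -194.7  119.3] 1.9081071273820662 [49.5 51.7 14.6]
  tri [ 462.1 -198.1  114.3] [2.1 2.1]
small scene [442.4 223.6] [442.3 223.6] 200 [626.3 258.9  72.3] 4.1408656485130635 [38.1 39.6 17.8]
small top [195.4 156.7] [195.4 156.7] 211 [620.8 264.   69.7] 2.515370970333501 [37.  38.  14.8]
  tri [622.  263.9  64.5] [1.6 1.6]
red scene [194.6 269.5] [194.6 269.4] 653 [ 641.4 -341.    76.8] 2.99435772419378 [67.8 64.8 18.4]
red top [445.8 158.6] [445.8 158.6] 600 [ 634.9 -336.2   73.7] 2.182025500201975 [65.7 66.1 14.5]
  tri [ 636.2 -340.3   68. ] [2.1 2.1]
jar scene [324.6 190.3] [324.6 190.3] 216 [463.7  -1.6  66.9] 4.3857360338528615 [42.1 41.1 18.8]
jar top [302.3 228.5] [302.2 228.5] 264 [458.1   3.8  64.7] 1.9360921718170931 [40.5 40.5 17. ]
  tri [457.6   1.8  58.4] [1.8 1.8]
```

```bash
R='{"gripper":1,"dx":0.38,"dy":-0.25,"dz":-0.06}'; python3 -m handwheel '[{"gripper":1,"dx":0.03,"dy":-0.02,"dz":-0.03},{"gripper":1,"dx":0.38,"dy":-0.25,"dz":-0.06},{"gripper":1,"dx":0.38,"dy":-0.25,"dz":-0.06},{"gripper":1,"dx":0.38,"dy":-0.25,"dz":-0.06},{"gripper":1,"dx":0.38,"dy":-0.25,"dz":-0.06},{"gripper":1,"dx":0.38,"dy":-0.25,"dz":-0.06},{"gripper":1,"dx":0.38,"dy":-0.25,"dz":-0.06},{"gripper":1,"dx":0.38,"dy":-0.25,"dz":-0.06},{"gripper":1,"dx":0.38,"dy":-0.25,"dz":-0.06},{"gripper":1,"dx":0.38,"dy":-0.25,"dz":-0.06},{"gripper":1,"dx":0.38,"dy":-0.25,"dz":-0.06},{"gripper":1,"dx":0.38,"dy":-0.25,"dz":-0.06},{"gripper":1,"dx":0.38,"dy":-0.25,"dz":-0.06},{"gripper":1,"dx":0.38,"dy":-0.25,"dz":-0.06},{"gripper":1,"dx":0.38,"dy":-0.25,"dz":-0.06},{"gripper":1,"dx":0.38,"dy":-0.25,"dz":-0.06},{"gripper":1,"dx":0.38,"dy":-0.25,"dz":-0.06},{"gripper":1,"dx":0.38,"dy":-0.25,"dz":-0.06},{"gripper":1,"dx":0.38,"dy":-0.25,"dz":-0.06}]'
cat >> h.py <<'E'
from scipy.spatial.transform import Rotation as Ro
def pose(s):
    return s['tool_pos'],Ro.from_quat(np.roll(s['ee_rot'],-1)).as_matrix()
def delta(s,p):
    t,R=pose(s); return R.T@(np.asarray(p)-t)
E
cat > w.py <<'E'
import sys,pickle
from bench import *
from h import *
np.set_printoptions(precision=1,suppress=True)
c=capture('wrist'); s=observe(); pickle.dump((c,s),open(sys.argv[1]+'.pkl','wb'))
cv2.imwrite('pics/'+sys.argv[1]+'.png',c['frame'])
t,R=pose(s); print(s['time_s'],t,R.round(3).tolist(),s['qpos'].round(2)); T=c['cam_to_world']; print('cam in tool',R.T@(T[:3,3]-t),(R.T@T[:3,:3]).round(3).tolist(),c['fovy'],c['cx'],c['cy'])
E
python3 w.py w1
```

```text
0.15 [ 132.8 -533.5  202.6] [[0.97, 0.241, -0.0], [0.241, -0.97, 0.001], [0.0, -0.001, -1.0]] [-1.5  0.4  1.3  0.   1.5 -0.2]
cam in tool [  75.    -1.4 -182.4] [[-0.001, 0.956, 0.294], [1.0, 0.001, -0.0], [-0.0, 0.294, -0.956]] 69.29166597100715 312.29273005331737 197.37447678150767invalid input
```

View pics/w1.png

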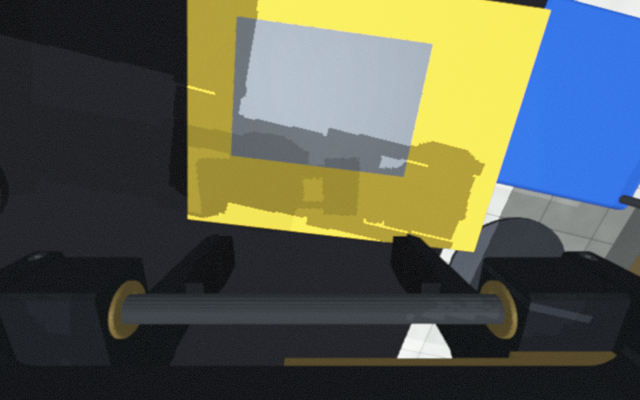

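The wrist picture shows the yellow box lid below, and the fingertips at about (215,240) and (410,240). The move was refused, so I'll send it again with every key given.

```bash
python3 -m handwheel '[{"gripper":1,"dx":0.03,"dy":-0.02,"dz":-0.03,"ax":0,"ay":0,"az":0},{"gripper":1,"dx":0.36,"dy":-0.25,"dz":-0.06,"ax":0,"ay":0,"az":0},{"gripper":1,"dx":0.36,"dy":-0.25,"dz":-0.06,"ax":0,"ay":0,"az":0},{"gripper":1,"dx":0.36,"dy":-0.25,"dz":-0.06,"ax":0,"ay":0,"az":0},{"gripper":1,"dx":0.36,"dy":-0.25,"dz":-0.06,"ax":0,"ay":0,"az":0},{"gripper":1,"dx":0.36,"dy":-0.25,"dz":-0.06,"ax":0,"ay":0,"az":0},{"gripper":1,"dx":0.36,"dy":-0.25,"dz":-0.06,"ax":0,"ay":0,"az":0},{"gripper":1,"dx":0.36,"dy":-0.25,"dz":-0.06,"ax":0,"ay":0,"az":0},{"gripper":1,"dx":0.36,"dy":-0.25,"dz":-0.06,"ax":0,"ay":0,"az":0},{"gripper":1,"dx":0.36,"dy":-0.25,"dz":-0.06,"ax":0,"ay":0,"az":0},{"gripper":1,"dx":0.36,"dy":-0.25,"dz":-0.06,"ax":0,"ay":0,"az":0},{"gripper":1,"dx":0.36,"dy":-0.25,"dz":-0.06,"ax":0,"ay":0,"az":0},{"gripper":1,"dx":0.36,"dy":-0.25,"dz":-0.06,"ax":0,"ay":0,"az":0},{"gripper":1,"dx":0.36,"dy":-0.25,"dz":-0.06,"ax":0,"ay":0,"az":0},{"gripper":1,"dx":0.36,"dy":-0.25,"dz":-0.06,"ax":0,"ay":0,"az":0},{"gripper":1,"dx":0.36,"dy":-0.25,"dz":-0.06,"ax":0,"ay":0,"az":0}]' && python3 w.py w2
```

```text
time_s: 1.48
tool_pos: [421.2, -205.1, 262.9]
ee_rot: [-0.0, 0.993, 0.121, -0.0]
contact_force: [0.8, -0.2, -0.4]
width: 0.999
grasp_force: 0.0
1.5333 [ 421.2 -205.1  263. ] [[0.971, 0.24, -0.0], [0.24, -0.971, 0.0], [-0.0, -0.0, -1.0]] [-0.7  0.2  1.4 -0.   1.6  0.6]
cam in tool [  75.    -1.3 -182.4] [[-0.001, 0.956, 0.294], [1.0, 0.001, -0.0], [-0.001, 0.294, -0.956]] 69.29166597100715 312.29273005331737 197.37447678150767
```

View pics/w2.png

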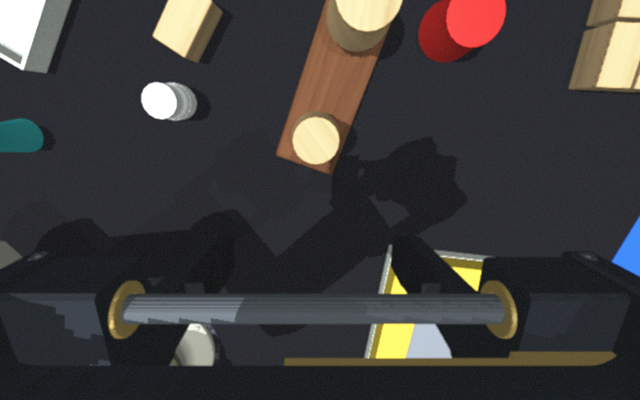

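The medium's closed end shows at (316,138), with the large one's at about (365,15), partly cut off. I'll measure the medium's top disc from this view and check it against the earlier ones.

```bash
cat > m.py <<'E'
import sys,pickle
from h import *
np.set_printoptions(precision=1,suppress=True)
def meas(name,xy,zt,R):
    c,s=pickle.load(open(name+'.pkl','rb')); w=world(c)
    m=(np.hypot(w[...,0]-xy[0],w[...,1]-xy[1])<R+15)&(abs(w[...,2]-zt)<6)
    l=cv2.connectedComponentsWithStats(m.astype(np.uint8)); i=1+np.argmax(l[2][1:,4]); k=l[1]==i
    cn=max(cv2.findContours(k.astype(np.uint8),0,1)[0],key=len); e=cv2.fitEllipse(cn); z=np.nanmedian(w[k][:,2])
    p=onz(c,*e[0],z); print(name,'ellipse',np.array(e[0]),np.array(e[1]),'z',z,'std',w[k][:,2].std(),'centre',p,'ptp',np.ptp(w[k],0))
    return ray(c,*e[0]),p,s
if __name__=='__main__':
    xy=(float(sys.argv[2]),float(sys.argv[3])); zt,R=float(sys.argv[4]),float(sys.argv[5]); rs=[]
    for n in sys.argv[1].split(','):
        r,p,s=meas(n,xy,zt,R); rs.append(r)
    if len(rs)>1: print('tri',*tri(rs))
    print('delta tool xyz to centre',delta(s,p))
E
python3 m.py w2 464 -197 120 26
```

```text
w2 ellipse [315.7 140.1] [45.5 46.2] z 120.87887543972113 std 0.7733868572444659 centre [ 462.  -197.7  120.9] ptp [51.1 51.5  6.8]
delta tool xyz to centre [ 41.4   2.6 142.1]
```

```bash
python3 -m handwheel '[{"gripper":1,"dx":0.041,"dy":0.003,"dz":0.03,"ax":0,"ay":0,"az":0},{"gripper":1,"dx":0.041,"dy":0.003,"dz":0.06,"ax":0,"ay":0,"az":0},{"gripper":1,"dx":0.041,"dy":0.003,"dz":0.09,"ax":0,"ay":0,"az":0},{"gripper":1,"dx":0.041,"dy":0.003,"dz":0.11,"ax":0,"ay":0,"az":0},{"gripper":1,"dx":0.041,"dy":0.003,"dz":0.115,"ax":0,"ay":0,"az":0},{"gripper":1,"dx":0.041,"dy":0.003,"dz":0.115,"ax":0,"ay":0,"az":0},{"gripper":1,"dx":0.041,"dy":0.003,"dz":0.115,"ax":0,"ay":0,"az":0}]' && python3 w.py w3 && python3 m.py w2,w3 462 -198 120 26 && python3 m.py w3 611 -212 120 33
```

```text
time_s: 2.12
tool_pos: [462.6, -198.0, 149.2]
ee_rot: [0.001, 0.993, 0.121, 0.001]
contact_force: [1.2, -0.2, 0.1]
width: 1.0
grasp_force: 0.0
2.1667 [ 462.8 -198.   149.6] [[0.971, 0.241, 0.002], [0.241, -0.971, -0.002], [0.002, 0.002, -1.0]] [-0.6  0.3  1.5  0.   1.3  0.7]
cam in tool [  75.    -1.3 -182. ] [[-0.001, 0.956, 0.294], [1.0, 0.001, 0.0], [0.0, 0.294, -0.956]] 69.29166597100715 312.29273005331737 197.37447678150767
w2 ellipse [315.7 140.1] [45.5 46.2] z 120.87887543972113 std 0.7733868572444659 centre [ 462.  -197.7  120.9] ptp [51.1 51.5  6.8]
w3 ellipse [313.1 209.2] [63.5 65.4] z 120.84256425512221 std 0.9412280572146471 centre [ 463.1 -197.3  120.8] ptp [51.2 51.2  9.2]
tri [ 461.5 -197.8  116.1] [np.float64(0.08670669941830766), np.float64(0.08670669941832089)]
delta tool xyz to centre [ 0.5 -0.7 28.7]
w3 ellipse [391.7  24.9] [ 62.9 109.4] z 120.80762655480984 std 1.0327981567902023 centre [ 597.4 -216.1  120.8] ptp [41.4 65.   9.6]
delta tool xyz to centre [126.2  49.9  29.1]
```

View pics/w3.png

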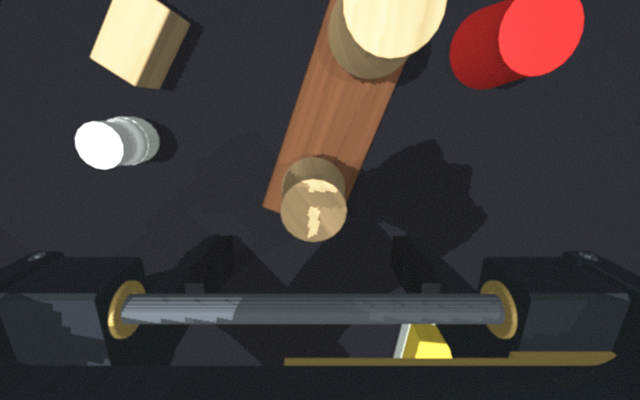

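The medium now sits centred between the fingertips, with its top at (313,209). Depth gives a top height of 120.8 mm against the expected 120, so I'll descend and grip.

```bash
python3 -m handwheel '[{"gripper":1,"dx":0,"dy":0,"dz":0.02,"ax":0,"ay":0,"az":0},{"gripper":1,"dx":0,"dy":0,"dz":0.035,"ax":0,"ay":0,"az":0},{"gripper":1,"dx":0,"dy":0,"dz":0.048,"ax":0,"ay":0,"az":0},{"gripper":1,"dx":0,"dy":0,"dz":0.058,"ax":0,"ay":0,"az":0},{"gripper":1,"dx":0,"dy":0,"dz":0.058,"ax":0,"ay":0,"az":0},{"gripper":0.7,"dx":0,"dy":0,"dz":0.058,"ax":0,"ay":0,"az":0},{"gripper":0.5,"dx":0,"dy":0,"dz":0.058,"ax":0,"ay":0,"az":0},{"gripper":0.3,"dx":0,"dy":0,"dz":0.058,"ax":0,"ay":0,"az":0},{"gripper":0.3,"dx":0,"dy":0,"dz":0.058,"ax":0,"ay":0,"az":0},{"gripper":0.3,"dx":0,"dy":0,"dz":0.058,"ax":0,"ay":0,"az":0},{"gripper":0.3,"dx":0,"dy":0,"dz":0.058,"ax":0,"ay":0,"az":0},{"gripper":0.3,"dx":0,"dy":0,"dz":0.058,"ax":0,"ay":0,"az":0}]'
```

```text
time_s: 3.17
tool_pos: [462.3, -197.3, 90.2]
ee_rot: [0.0, 0.993, 0.122, 0.0]
contact_force: [0.4, -0.0, -0.3]
width: 0.494
grasp_force: 0.0
```

```bash
python3 w.py w4; python3 -c "
from bench import *
s=observe();print(s['width'],s['grasp_force'],s['tool_pos'])"
```

```text
3.2167 [ 462.3 -197.2   90.1] [[0.97, 0.241, 0.0], [0.241, -0.97, -0.0], [0.0, 0.0, -1.0]] [-0.6  0.4  1.6 -0.   1.1  0.7]
cam in tool [  75.    -1.3 -182.6] [[-0.0, 0.956, 0.294], [1.0, 0.001, -0.001], [-0.001, 0.294, -0.956]] 69.29166597100715 312.29273005331737 197.37447678150767
0.4473899928479393 0.0 [ 462.28523153 -197.23531709   90.13353232]
```

View pics/w4.png

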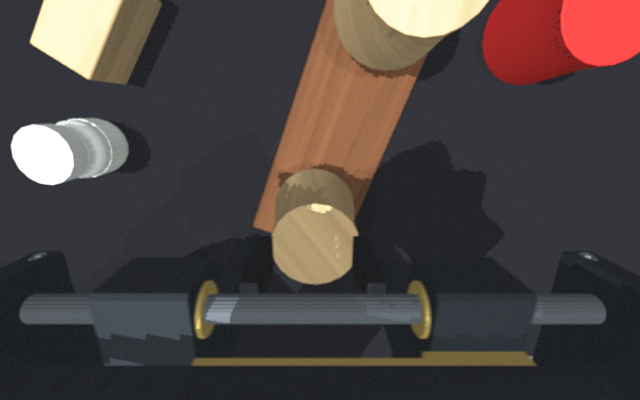

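The picture shows the medium's top at (313,245) beside the fingers at about (260,260) and (367,260). The opening has gone below the beaker's 52 mm with no force, so I'll check the depths before going on.

```bash
python3 - <<'E'
from h import *
import pickle
np.set_printoptions(precision=0,suppress=True,linewidth=220)
c,s=pickle.load(open('w4.pkl','rb')); w=world(c); t,R=pose(s); q=(w-t)@R
for v in (200,215,230,245,260,275,290):
    print(v,[(u,q[v,u].round(0).astype(int).tolist()) for u in (240,255,262,285,313,340,360,367,380)])
E
python3 m.py w4 463 -197 120 26
```

```text
200 [(240, [-11, -72, 89]), (255, [-11, -58, 90]), (262, [-6, -48, 73]), (285, [17, -19, 0]), (313, [25, -1, -24]), (340, [19, 17, -6]), (360, [-5, 42, 70]), (367, [-11, 53, 90]), (380, [-11, 65, 89])]
215 [(240, [-27, -74, 90]), (255, [-26, -58, 88]), (262, [-20, -48, 72]), (285, [18, -17, -30]), (313, [18, -1, -30]), (340, [18, 14, -32]), (360, [-27, 46, 88]), (367, [-27, 53, 88]), (380, [-27, 66, 89])]
230 [(240, [-43, -75, 89]), (255, [-43, -60, 90]), (262, [-43, -52, 89]), (285, [9, -17, -31]), (313, [9, -1, -30]), (340, [9, 15, -30]), (360, [-43, 47, 90]), (367, [-43, 54, 89]), (380, [-43, 68, 90])]
245 [(240, [-60, -76, 88]), (255, [9, -30, -49]), (262, [9, -27, -49]), (285, [0, -17, -31]), (313, [0, -1, -31]), (340, [0, 15, -31]), (360, [8, 23, -47]), (367, [8, 27, -48]), (380, [10, 33, -51])]
260 [(240, [10, -34, -66]), (255, [8, -28, -62]), (262, [8, -24, -64]), (285, [-10, -17, -30]), (313, [-10, -1, -31]), (340, [-10, 15, -31]), (360, [6, 22, -59]), (367, [9, 24, -64]), (380, [9, 29, -65])]
275 [(240, [9, -31, -78]), (255, [8, -25, -75]), (262, [3, -24, -67]), (285, [-95, -30, 89]), (313, [-20, -1, -32]), (340, [-20, 15, -31]), (360, [-2, 22, -60]), (367, [8, 22, -75]), (380, [8, 27, -75])]
290 [(240, [5, -31, -82]), (255, [5, -24, -82]), (262, [-4, -24, -69]), (285, [-115, -31, 90]), (313, [-115, 0, 90]), (340, [-114, 29, 89]), (360, [-9, 22, -62]), (367, [5, 21, -82]), (380, [4, 26, -81])]
w4 ellipse [313.9 241.8] [83.2 84.6] z 120.84121654107345 std 1.0372535845641708 centre [ 463.8 -196.5  120.8] ptp [51.6 49.8 11.6]
delta tool xyz to centre [  1.6  -0.4 -30.7]
```

The depth shows the visible fingers ending about 47 mm above the reported TCP, so they closed over the beaker and not around it. A side look will confirm.

Run:
```python
from bench import *
from h import *
import pickle
np.set_printoptions(precision=0,suppress=True,linewidth=220)
c=capture('scene'); pickle.dump(c,open('s5.pkl','wb'))
cv2.imwrite('pics/s5.png',cv2.resize(c['frame'][100:270,170:350],None,fx=4,fy=3.5,interpolation=cv2.INTER_CUBIC))
w=world(c)
s=observe(); print(s['width'],s['grasp_force'])
for v in range(130,215,6): print(v,[w[v,u].round(0).astype(int).tolist() for u in range(226,270,6)])
```

```text
0.40681066515558106 0.0
130 [[482, -221, 337], [485, -209, 338], [513, -197, 362], [529, -185, 375], [531, -174, 375], [522, -162, 364], [494, -148, 335], [148, -109, 3]]
136 [[491, -223, 329], [502, -211, 337], [505, -199, 338], [498, -186, 329], [531, -175, 359], [512, -163, 338], [171, -130, 4], [410, -130, 234]]
142 [[494, -225, 315], [500, -213, 319], [501, -201, 318], [500, -188, 314], [484, -176, 296], [473, -162, 283], [428, -147, 235], [432, -133, 236]]
148 [[487, -228, 291], [489, -215, 290], [496, -203, 294], [497, -190, 294], [493, -178, 287], [490, -165, 281], [220, -137, 3], [453, -136, 238]]
154 [[453, -232, 237], [450, -219, 232], [498, -205, 279], [496, -192, 275], [482, -179, 257], [476, -166, 248], [468, -152, 237], [468, -139, 235]]
160 [[448, -235, 213], [470, -220, 234], [489, -207, 251], [484, -194, 242], [481, -181, 237], [477, -168, 230], [465, -154, 215], [270, -126, 2]]
166 [[470, -236, 216], [489, -222, 234], [492, -209, 235], [480, -196, 219], [288, -180, 7], [479, -169, 213], [485, -156, 216], [483, -142, 211]]
172 [[491, -238, 219], [489, -225, 215], [4
[... 492 characters left out ...]
 [379, -158, 2], [-9223372036854775808, -9223372036854775808, -9223372036854775808]]
196 [[379, -257, 1], [386, -241, 4], [474, -222, 109], [486, -207, 120], [486, -193, 117], [476, -179, 101], [402, -161, 6], [401, -145, 0]]
202 [[403, -259, 4], [404, -243, 2], [474, -225, 86], [489, -210, 101], [489, -195, 97], [482, -181, 85], [433, -164, 18], [423, -148, 2]]
208 [[422, -261, 3], [424, -245, 1], [476, -227, 65], [487, -212, 75], [492, -198, 78], [486, -183, 65], [456, -167, 23], [442, -151, 0]]
214 [[442, -263, 3], [447, -247, 5], [458, -231, 16], [491, -215, 55], [493, -200, 54], [471, -185, 20], [474, -170, 21], [463, -154, 2]]<stdin>:9: RuntimeWarning: invalid value encountered in cast
```

View pics/s5.png

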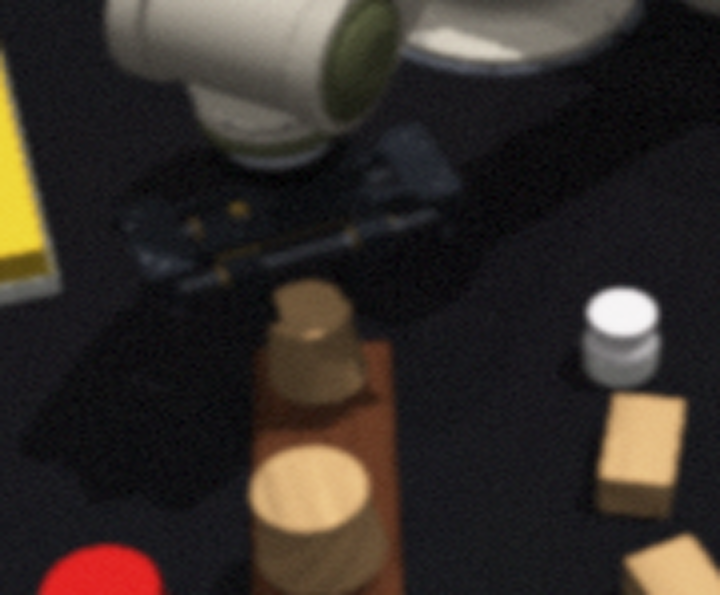

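The side view confirms it: the fingers are closed above the medium at crop (310,290), and their tips are at z≈135 while the state reports the TCP at 90. I'll measure where the tips really are in the tool frame from the wrist depth.

```bash
python3 - <<'E'
from h import *
import pickle
np.set_printoptions(precision=1,suppress=True,linewidth=220)
for n in ('w1','w2','w3','w4'):
    c,s=pickle.load(open(n+'.pkl','rb')); w=world(c); t,R=pose(s); q=(w-t)@R
    for sg in (-1,1):
        m=(abs(q[...,0])<13)&(q[...,1]*sg>18)&(q[...,1]*sg<70)&(q[...,2]>-90)&(q[...,2]<-33)&(q[...,2]<1000)
        p=q[m]; o=np.argsort(-p[:,2])
        print(n,sg,len(p),'z pct',np.percentile(p[:,2],[100,99,95,90,70]),'tip pts',p[o[:40]].mean(0),'y range',np.percentile(p[:,1],[2,98]),'x',np.percentile(p[:,0],[2,98]))
E
python3 -m handwheel '[{"gripper":1,"dx":0,"dy":0,"dz":-0.01,"ax":0,"ay":0,"az":0},{"gripper":1,"dx":0,"dy":0,"dz":-0.01,"ax":0,"ay":0,"az":0},{"gripper":1,"dx":0,"dy":0,"dz":-0.01,"ax":0,"ay":0,"az":0},{"gripper":1,"dx":0,"dy":0,"dz":-0.01,"ax":0,"ay":0,"az":0},{"gripper":1,"dx":0,"dy":0,"dz":-0.01,"ax":0,"ay":0,"az":0},{"gripper":1,"dx":0,"dy":0,"dz":-0.01,"ax":0,"ay":0,"az":0},{"gripper":1,"dx":0,"dy":0,"dz":-0.01,"ax":0,"ay":0,"az":0},{"gripper":1,"dx":0,"dy":0,"dz":-0.01,"ax":0,"ay":0,"az":0},{"gripper":1,"dx":0,"dy":0,"dz":-0.01,"ax":0,"ay":0,"az":0}]'
```

```text
w1 -1 3208 z pct [-35.7 -37.3 -41.2 -45.2 -57.7] tip pts [  3.7 -48.1 -36.9] y range [-61.1 -45.1] x [-9.3 10.1]
w1 1 3212 z pct [-35.3 -37.5 -41.1 -45.3 -57.7] tip pts [  3.9  45.4 -36.9] y range [42.6 58.7] x [-9.3 10.1]
w2 -1 3205 z pct [-36.  -37.4 -41.2 -45.3 -57.7] tip pts [  4.  -47.7 -37. ] y range [-61. -45.] x [-9.3 10. ]
w2 1 3191 z pct [-35.8 -37.5 -41.1 -45.3 -57.7] tip pts [  4.   45.8 -37. ] y range [42.7 58.6] x [-9.3 10. ]
w3 -1 3222 z pct [-35.  -37.1 -41.  -45.  -57.5] tip pts [  4.5 -47.9 -36.6] y range [-61.1 -45.1] x [-9.5 10. ]
w3 1 3228 z pct [-35.2 -37.1 -40.8 -44.9 -57.3] tip pts [  3.6  45.7 -36.6] y range [42.6 58.7] x [-9.5  9.9]
w4 -1 2534 z pct [-33.7 -37.2 -41.5 -45.5 -58. ] tip pts [  4.4 -25.7 -36.9] y range [-38.1 -22.9] x [-8.8 10.2]
w4 1 2528 z pct [-36.1 -37.6 -41.4 -45.7 -58. ] tip pts [  4.9  23.4 -37.3] y range [20.5 35.8] x [-8.8 10.1]
time_s: 4.02
tool_pos: [462.3, -197.2, 100.0]
ee_rot: [-0.0, 0.993, 0.122, -0.0]
contact_force: [0.3, -0.6, -0.2]
width: 1.005
grasp_force: 0.0
```

The real fingertips sit 36.5 mm behind the reported TCP, consistent in all four views and centred to within 1 mm. Allowing for that, a good grip on the medium means a reported z of about 54.

```bash
python3 -m handwheel '[{"gripper":1,"dx":0,"dy":0,"dz":0.012,"ax":0,"ay":0,"az":0},{"gripper":1,"dx":0,"dy":0,"dz":0.024,"ax":0,"ay":0,"az":0},{"gripper":1,"dx":0,"dy":0,"dz":0.036,"ax":0,"ay":0,"az":0},{"gripper":1,"dx":0,"dy":0,"dz":0.045,"ax":0,"ay":0,"az":0},{"gripper":1,"dx":0,"dy":0,"dz":0.045,"ax":0,"ay":0,"az":0},{"gripper":0.7,"dx":0,"dy":0,"dz":0.045,"ax":0,"ay":0,"az":0},{"gripper":0.7,"dx":0,"dy":0,"dz":0.045,"ax":0,"ay":0,"az":0},{"gripper":0.7,"dx":0,"dy":0,"dz":0.045,"ax":0,"ay":0,"az":0},{"gripper":0.7,"dx":0,"dy":0,"dz":0.045,"ax":0,"ay":0,"az":0},{"gripper":0.3,"dx":0,"dy":0,"dz":0.045,"ax":0,"ay":0,"az":0},{"gripper":0.3,"dx":0,"dy":0,"dz":0.045,"ax":0,"ay":0,"az":0},{"gripper":0.3,"dx":0,"dy":0,"dz":0.045,"ax":0,"ay":0,"az":0},{"gripper":0.3,"dx":0,"dy":0,"dz":0.045,"ax":0,"ay":0,"az":0},{"gripper":0.3,"dx":0,"dy":0,"dz":0.045,"ax":0,"ay":0,"az":0}]'
```

```text
time_s: 5.18
tool_pos: [462.4, -197.4, 55.3]
ee_rot: [0.0, 0.993, 0.122, 0.0]
contact_force: [-0.5, -0.2, 3.1]
width: 0.595
grasp_force: 29.8
```

Gripped: the opening is 52.4 mm with 29.8 N. Lifting straight up off the peg, then carrying toward the box and stopping short to measure the small one.

```bash
python3 -m handwheel '[{"gripper":0.3,"dx":0,"dy":0,"dz":-0.01,"ax":0,"ay":0,"az":0},{"gripper":0.3,"dx":0,"dy":0,"dz":-0.025,"ax":0,"ay":0,"az":0},{"gripper":0.3,"dx":0,"dy":0,"dz":-0.045,"ax":0,"ay":0,"az":0},{"gripper":0.3,"dx":0,"dy":0,"dz":-0.065,"ax":0,"ay":0,"az":0},{"gripper":0.3,"dx":0,"dy":0,"dz":-0.08,"ax":0,"ay":0,"az":0},{"gripper":0.3,"dx":0,"dy":0,"dz":-0.09,"ax":0,"ay":0,"az":0},{"gripper":0.3,"dx":0,"dy":0,"dz":-0.09,"ax":0,"ay":0,"az":0},{"gripper":0.3,"dx":0,"dy":0,"dz":-0.09,"ax":0,"ay":0,"az":0}]'
python3 -m handwheel '[{"gripper":0.3,"dx":0.01,"dy":-0.02,"dz":0,"ax":0,"ay":0,"az":0},{"gripper":0.3,"dx":0.02,"dy":-0.05,"dz":0,"ax":0,"ay":0,"az":0},{"gripper":0.3,"dx":0.036,"dy":-0.083,"dz":0,"ax":0,"ay":0,"az":0},{"gripper":0.3,"dx":0.052,"dy":-0.119,"dz":0,"ax":0,"ay":0,"az":0},{"gripper":0.3,"dx":0.068,"dy":-0.155,"dz":0,"ax":0,"ay":0,"az":0},{"gripper":0.3,"dx":0.083,"dy":-0.191,"dz":0,"ax":0,"ay":0,"az":0},{"gripper":0.3,"dx":0.099,"dy":-0.228,"dz":0,"ax":0,"ay":0,"az":0},{"gripper":0.3,"dx":0.115,"dy":-0.264,"dz":0,"ax":0,"ay":0,"az":0},{"gripper":0.3,"dx":0.131,"dy":-0.3,"dz":0,"ax":0,"ay":0,"az":0},{"gripper":0.3,"dx":0.146,"dy":-0.336,"dz":0,"ax":0,"ay":0,"az":0},{"gripper":0.3,"dx":0.16,"dy":-0.368,"dz":0,"ax":0,"ay":0,"az":0},{"gripper":0.3,"dx":0.17,"dy":-0.391,"dz":0,"ax":0,"ay":0,"az":0},{"gripper":0.3,"dx":0.177,"dy":-0.407,"dz":0,"ax":0,"ay":0,"az":0},{"gripper":0.3,"dx":0.177,"dy":-0.407,"dz":0,"ax":0,"ay":0,"az":0},{"gripper":0.3,"dx":0.177,"dy":-0.407,"dz":0,"ax":0,"ay":0,"az":0},{"gripper":0.3,"dx":0.177,"dy":-0.407,"dz":0,"ax":0,"ay":0,"az":0},{"gripper":0.3,"dx":0.177,"dy":-0.407,"dz":0,"ax":0,"ay":0,"az":0},{"gripper":0.3,"dx":0.177,"dy":-0.407,"dz":0,"ax":0,"ay":0,"az":0}]'
python3 w.py w5
python3 - <<'E'
import pickle
from h import *
c,s=pickle.load(open('w5.pkl','rb'));t,R=pose(s);p=R@np.array([0,0,-68])+t;print('held disc expect z',p)
E
python3 m.py w5 622 263 70 19
```

```text
time_s: 5.85
tool_pos: [462.2, -197.1, 144.8]
ee_rot: [0.0, 0.993, 0.122, 0.0]
contact_force: [-0.1, 0.5, -0.9]
width: 0.596
grasp_force: 29.7
time_s: 7.35
tool_pos: [535.8, 239.4, 145.0]
ee_rot: [0.0, 0.993, 0.121, -0.0]
contact_force: [-0.2, -0.4, -0.5]
width: 0.594
grasp_force: 29.7
7.4 [535.9 239.5 145.1] [[0.971, 0.24, -0.0], [0.24, -0.971, -0.0], [-0.0, 0.0, -1.0]] [ 0.2  0.5  1.3 -0.   1.4  1.6]
cam in tool [  75.    -1.2 -182.4] [[-0.001, 0.956, 0.294], [1.0, 0.001, -0.0], [-0.001, 0.294, -0.956]] 69.29166597100715 312.29273005331737 197.37447678150767
held disc expect z [535.86986969 239.55039497 213.08111434]
w5 ellipse [310.1  90.4] [44.2 47. ] z 71.35769046029984 std 0.7277528437255905 centre [621.8 263.8  71.4] ptp [37.2 37.4  4.8]
delta tool xyz to centre [89.2 -2.9 73.7]
```

View pics/w5.png

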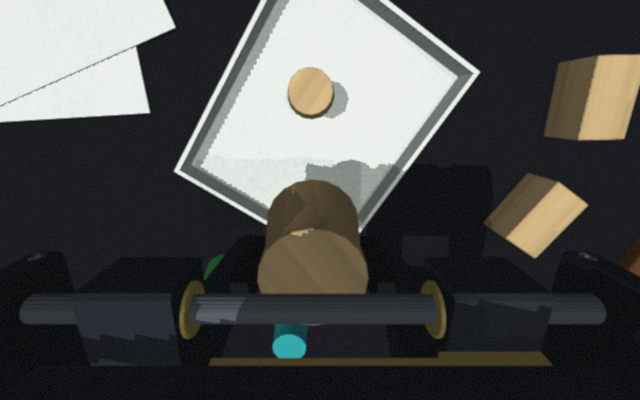

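The held medium is at (313,275), the box lies ahead, and the small beaker's top is at (310,91). It measures (622,264,71), consistent with the scene and top views. I'll measure the held beaker's offset in the hand, then move over the small one.

```bash
cat > held.py <<'E'
import sys,pickle
from h import *
np.set_printoptions(precision=1,suppress=True)
c,s=pickle.load(open(sys.argv[1]+'.pkl','rb')); z0=float(sys.argv[2]); r=float(sys.argv[3])
w=world(c);t,R=pose(s);q=(w-t)@R
m=(abs(q[...,2]-z0)<5)&(abs(q[...,0])<r+6)&(abs(q[...,1])<r+3)
l=cv2.connectedComponentsWithStats(m.astype(np.uint8)); k=l[1]==1+np.argmax(l[2][1:,4])
z=np.median(q[k][:,2]); p=q[k]; top=[];
for u in range(*np.where(k.any(0))[0][[0,-1]]):
    v=np.where(k[:,u])[0]
    if len(v): top.append(q[v[0],u])
top=np.array(top); from scipy.optimize import least_squares
top=top[abs(top[:,1]-np.median(top[:,1]))<r*.85]
f=least_squares(lambda a:np.hypot(top[:,0]-a[0],top[:,1]-a[1])-r,[0,0],loss='soft_l1')
print('disc z',z,'y mid',(np.percentile(p[:,1],1)+np.percentile(p[:,1],99))/2,'fit',f.x,'res',np.abs(f.fun).mean())
E
python3 held.py w5 -66 26
python3 -m handwheel '[{"gripper":0.3,"dx":0.015,"dy":0,"dz":0,"ax":0,"ay":0,"az":0},{"gripper":0.3,"dx":0.035,"dy":-0.001,"dz":0,"ax":0,"ay":0,"az":0},{"gripper":0.3,"dx":0.06,"dy":-0.001,"dz":0,"ax":0,"ay":0,"az":0},{"gripper":0.3,"dx":0.08,"dy":-0.002,"dz":0,"ax":0,"ay":0,"az":0},{"gripper":0.3,"dx":0.088,"dy":-0.002,"dz":0,"ax":0,"ay":0,"az":0},{"gripper":0.3,"dx":0.088,"dy":-0.002,"dz":0,"ax":0,"ay":0,"az":0},{"gripper":0.3,"dx":0.088,"dy":-0.002,"dz":0,"ax":0,"ay":0,"az":0},{"gripper":0.3,"dx":0.088,"dy":-0.002,"dz":0,"ax":0,"ay":0,"az":0}]'
```

```text
disc z -65.3736555944643 y mid 0.7340933385223423 fit [-1.3 -1.1] res 0.1468092385086728
time_s: 8.07
tool_pos: [620.1, 263.3, 145.2]
ee_rot: [0.0, 0.993, 0.121, -0.0]
contact_force: [-0.4, -0.2, -1.1]
width: 0.597
grasp_force: 29.7
```

```bash
python3 -m handwheel '[{"gripper":0.3,"dx":0.002,"dy":0,"dz":0.01,"ax":0,"ay":0,"az":0},{"gripper":0.3,"dx":0.002,"dy":0,"dz":0.03,"ax":0,"ay":0,"az":0},{"gripper":0.3,"dx":0.002,"dy":0,"dz":0.05,"ax":0,"ay":0,"az":0},{"gripper":0.3,"dx":0.002,"dy":0,"dz":0.065,"ax":0,"ay":0,"az":0},{"gripper":0.3,"dx":0.002,"dy":0,"dz":0.075,"ax":0,"ay":0,"az":0},{"gripper":0.3,"dx":0.002,"dy":0,"dz":0.085,"ax":0,"ay":0,"az":0},{"gripper":0.3,"dx":0.002,"dy":0,"dz":0.095,"ax":0,"ay":0,"az":0},{"gripper":0.3,"dx":0.002,"dy":0,"dz":0.105,"ax":0,"ay":0,"az":0},{"gripper":0.3,"dx":0.002,"dy":0,"dz":0.11,"ax":0,"ay":0,"az":0},{"gripper":0.3,"dx":0.002,"dy":0,"dz":0.11,"ax":0,"ay":0,"az":0},{"gripper":0.3,"dx":0.002,"dy":0,"dz":0.11,"ax":0,"ay":0,"az":0}]'
```

```text
time_s: 8.98
tool_pos: [622.8, 264.2, 35.2]
ee_rot: [-0.0, 0.993, 0.122, 0.0]
contact_force: [0.4, -0.6, -0.1]
width: 0.593
grasp_force: 29.7
```

```bash
python3 -m handwheel '[{"gripper":0.3,"dx":0,"dy":0,"dz":0.005,"ax":0,"ay":0,"az":0},{"gripper":0.3,"dx":0,"dy":0,"dz":0.01,"ax":0,"ay":0,"az":0},{"gripper":0.3,"dx":0,"dy":0,"dz":0.014,"ax":0,"ay":0,"az":0},{"gripper":0.3,"dx":0,"dy":0,"dz":0.017,"ax":0,"ay":0,"az":0},{"gripper":0.3,"dx":0,"dy":0,"dz":0.018,"ax":0,"ay":0,"az":0},{"gripper":0.3,"dx":0,"dy":0,"dz":0.018,"ax":0,"ay":0,"az":0},{"gripper":0.3,"dx":0,"dy":0,"dz":0.018,"ax":0,"ay":0,"az":0}]'
```

```text
time_s: 9.57
tool_pos: [622.7, 264.2, 17.1]
ee_rot: [-0.0, 0.993, 0.122, 0.0]
contact_force: [0.2, 0.4, -0.3]
width: 0.595
grasp_force: 29.7
```

```bash
python3 -m handwheel '[{"gripper":0.3,"dx":0,"dy":0,"dz":0.001,"ax":0,"ay":0,"az":0},{"gripper":0.3,"dx":0,"dy":0,"dz":0.0015,"ax":0,"ay":0,"az":0},{"gripper":0.3,"dx":0,"dy":0,"dz":0.0015,"ax":0,"ay":0,"az":0},{"gripper":0.3,"dx":0,"dy":0,"dz":0.0015,"ax":0,"ay":0,"az":0}]'; python3 -m handwheel '[{"gripper":0.3,"dx":0,"dy":0,"dz":0.0005,"ax":0,"ay":0,"az":0},{"gripper":0.3,"dx":0,"dy":0,"dz":0.001,"ax":0,"ay":0,"az":0},{"gripper":0.3,"dx":0,"dy":0,"dz":0.001,"ax":0,"ay":0,"az":0}]'
```

```text
time_s: 9.9
tool_pos: [622.9, 264.1, 15.9]
ee_rot: [-0.0, 0.993, 0.122, 0.0]
contact_force: [-0.2, 0.0, 1.6]
width: 0.594
grasp_force: 29.8
time_s: 10.15
tool_pos: [623.1, 264.1, 15.8]
ee_rot: [0.0, 0.993, 0.122, 0.001]
contact_force: [-1.7, -1.2, 7.9]
width: 0.59
grasp_force: 30.0
```

Contact at 15.8 with 8 N upward, which matches the fully nested height of 15. Release, rise, back off and check.

```bash
python3 -m handwheel '[{"gripper":0.3,"dx":0,"dy":0,"dz":-0.0005,"ax":0,"ay":0,"az":0},{"gripper":0.65,"dx":0,"dy":0,"dz":-0.0005,"ax":0,"ay":0,"az":0},{"gripper":0.75,"dx":0,"dy":0,"dz":-0.0005,"ax":0,"ay":0,"az":0},{"gripper":1,"dx":0,"dy":0,"dz":-0.0005,"ax":0,"ay":0,"az":0},{"gripper":1,"dx":0,"dy":0,"dz":-0.0005,"ax":0,"ay":0,"az":0},{"gripper":1,"dx":0,"dy":0,"dz":-0.0005,"ax":0,"ay":0,"az":0},{"gripper":1,"dx":0,"dy":0,"dz":-0.0005,"ax":0,"ay":0,"az":0},{"gripper":1,"dx":0,"dy":0,"dz":-0.01,"ax":0,"ay":0,"az":0},{"gripper":1,"dx":0,"dy":0,"dz":-0.03,"ax":0,"ay":0,"az":0},{"gripper":1,"dx":0,"dy":0,"dz":-0.06,"ax":0,"ay":0,"az":0},{"gripper":1,"dx":0,"dy":0,"dz":-0.09,"ax":0,"ay":0,"az":0},{"gripper":1,"dx":-0.02,"dy":0,"dz":-0.12,"ax":0,"ay":0,"az":0},{"gripper":1,"dx":-0.05,"dy":0,"dz":-0.13,"ax":0,"ay":0,"az":0},{"gripper":1,"dx":-0.08,"dy":0,"dz":-0.13,"ax":0,"ay":0,"az":0},{"gripper":1,"dx":-0.09,"dy":0,"dz":-0.13,"ax":0,"ay":0,"az":0},{"gripper":1,"dx":-0.09,"dy":0,"dz":-0.13,"ax":0,"ay":0,"az":0},{"gripper":1,"dx":-0.09,"dy":0,"dz":-0.13,"ax":0,"ay":0,"az":0},{"gripper":1,"dx":-0.09,"dy":0,"dz":-0.13,"ax":0,"ay":0,"az":0}]'
python3 w.py w6; python3 m.py w6 622 263 80 26
```

```text
time_s: 11.65
tool_pos: [536.3, 242.5, 144.8]
ee_rot: [-0.0, 0.993, 0.122, 0.0]
contact_force: [1.2, 0.2, 0.4]
width: 1.002
grasp_force: 0.0
11.7 [536.3 242.5 144.5] [[0.97, 0.241, 0.0], [0.241, -0.97, 0.0], [0.0, 0.0, -1.0]] [0.2 0.5 1.3 0.  1.4 1.6]
cam in tool [  74.9   -1.3 -182.9] [[-0.001, 0.956, 0.293], [1.0, 0.001, -0.0], [-0.001, 0.293, -0.956]] 69.29166597100715 312.29273005331737 197.37447678150767
w6 ellipse [312.4  90.5] [63.3 67.3] z 81.36453433009012 std 0.69996242863914 centre [622.2 265.   81.4] ptp [51.3 51.7  5.2]
delta tool xyz to centre [88.8 -1.1 63.1]
```

View pics/w6.png

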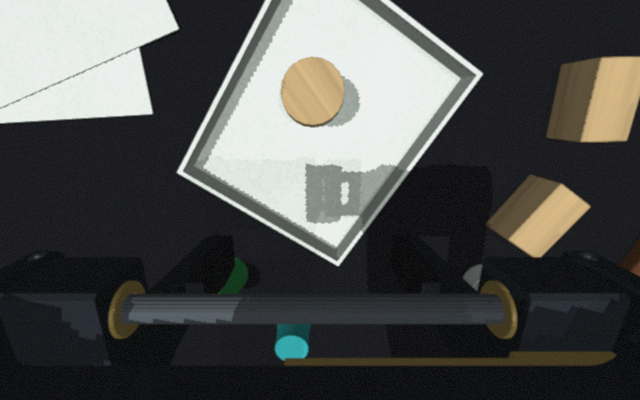

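The medium stands flat over the small one: its top at (312,91) is at z 81.4, exactly 10 mm above the small one's 71.4. Now over to the large one.

```bash
python3 -m handwheel '[{"gripper":1,"dx":-0.006,"dy":0.02,"dz":0,"ax":0,"ay":0,"az":0},{"gripper":1,"dx":-0.014,"dy":0.05,"dz":0,"ax":0,"ay":0,"az":0},{"gripper":1,"dx":-0.024,"dy":0.088,"dz":0,"ax":0,"ay":0,"az":0},{"gripper":1,"dx":-0.035,"dy":0.127,"dz":0,"ax":0,"ay":0,"az":0},{"gripper":1,"dx":-0.045,"dy":0.166,"dz":0,"ax":0,"ay":0,"az":0},{"gripper":1,"dx":-0.056,"dy":0.205,"dz":0,"ax":0,"ay":0,"az":0},{"gripper":1,"dx":-0.067,"dy":0.244,"dz":0,"ax":0,"ay":0,"az":0},{"gripper":1,"dx":-0.078,"dy":0.283,"dz":0,"ax":0,"ay":0,"az":0},{"gripper":1,"dx":-0.088,"dy":0.322,"dz":0,"ax":0,"ay":0,"az":0},{"gripper":1,"dx":-0.099,"dy":0.36,"dz":0,"ax":0,"ay":0,"az":0},{"gripper":1,"dx":-0.109,"dy":0.398,"dz":0,"ax":0,"ay":0,"az":0},{"gripper":1,"dx":-0.118,"dy":0.43,"dz":0,"ax":0,"ay":0,"az":0},{"gripper":1,"dx":-0.126,"dy":0.459,"dz":0,"ax":0,"ay":0,"az":0},{"gripper":1,"dx":-0.126,"dy":0.459,"dz":0,"ax":0,"ay":0,"az":0},{"gripper":1,"dx":-0.126,"dy":0.459,"dz":0,"ax":0,"ay":0,"az":0},{"gripper":1,"dx":-0.126,"dy":0.459,"dz":0,"ax":0,"ay":0,"az":0},{"gripper":1,"dx":-0.126,"dy":0.459,"dz":0,"ax":0,"ay":0,"az":0},{"gripper":1,"dx":-0.126,"dy":0.459,"dz":0,"ax":0,"ay":0,"az":0}]'
python3 w.py w7; python3 m.py w7 611 -212 120 33
```

```text
time_s: 13.2
tool_pos: [524.1, -232.3, 144.6]
ee_rot: [-0.0, 0.992, 0.122, -0.0]
contact_force: [-0.2, 0.2, -0.1]
width: 1.003
grasp_force: 0.0
13.25 [ 524.1 -232.4  144.7] [[0.97, 0.243, 0.0], [0.243, -0.97, -0.0], [0.0, 0.0, -1.0]] [-0.6  0.5  1.3  0.   1.3  0.7]
cam in tool [  75.1   -1.4 -182.4] [[-0.0, 0.956, 0.294], [1.0, 0.001, -0.0], [-0.0, 0.294, -0.956]] 69.29166597100715 312.29273005331737 197.37447678150767
w7 ellipse [318.5  85.3] [ 96.8 103.4] z 120.81293329030353 std 0.6956744533427838 centre [ 611.9 -213.4  120.8] ptp [65.4 65.6  5.9]
delta tool xyz to centre [89.8  2.8 23.9]
```

```bash
python3 -m handwheel '[{"gripper":1,"dx":0.02,"dy":0.004,"dz":0,"ax":0,"ay":0,"az":0},{"gripper":1,"dx":0.05,"dy":0.004,"dz":0,"ax":0,"ay":0,"az":0},{"gripper":1,"dx":0.08,"dy":0.004,"dz":0.01,"ax":0,"ay":0,"az":0},{"gripper":1,"dx":0.09,"dy":0.004,"dz":0.02,"ax":0,"ay":0,"az":0},{"gripper":1,"dx":0.09,"dy":0.004,"dz":0.03,"ax":0,"ay":0,"az":0},{"gripper":1,"dx":0.09,"dy":0.004,"dz":0.03,"ax":0,"ay":0,"az":0},{"gripper":1,"dx":0.09,"dy":0.004,"dz":0.03,"ax":0,"ay":0,"az":0}]'; python3 w.py w8; python3 m.py w8 612 -213 120 33
```

```text
time_s: 13.83
tool_pos: [610.9, -215.5, 114.0]
ee_rot: [-0.001, 0.993, 0.122, -0.001]
contact_force: [0.1, -0.3, -0.4]
width: 0.996
grasp_force: 0.0
13.8833 [ 611.2 -215.9  114.9] [[0.971, 0.241, -0.0], [0.241, -0.971, 0.0], [-0.0, -0.0, -1.0]] [-0.5  0.6  1.1 -0.   1.4  0.8]
cam in tool [  75.    -1.6 -181.5] [[-0.0, 0.955, 0.295], [1.0, -0.0, 0.0], [0.0, 0.295, -0.955]] 69.29166597100715 312.29273005331737 197.37447678150767
w8 ellipse [311.4 224.2] [93.7 98.4] z 120.85312659359967 std 0.8574314292183386 centre [ 613.1 -213.   120.9] ptp [65.4 65.5  9.1]
delta tool xyz to centre [ 2.5 -2.3 -6. ]
```

```bash
python3 -m handwheel '[{"gripper":1,"dx":0.001,"dy":-0.001,"dz":0.012,"ax":0,"ay":0,"az":0},{"gripper":1,"dx":0.001,"dy":-0.001,"dz":0.024,"ax":0,"ay":0,"az":0},{"gripper":1,"dx":0.001,"dy":-0.001,"dz":0.036,"ax":0,"ay":0,"az":0},{"gripper":1,"dx":0.001,"dy":-0.001,"dz":0.048,"ax":0,"ay":0,"az":0},{"gripper":1,"dx":0.001,"dy":-0.001,"dz":0.058,"ax":0,"ay":0,"az":0},{"gripper":1,"dx":0.001,"dy":-0.001,"dz":0.06,"ax":0,"ay":0,"az":0},{"gripper":1,"dx":0.001,"dy":-0.001,"dz":0.06,"ax":0,"ay":0,"az":0},{"gripper":0.8,"dx":0.001,"dy":-0.001,"dz":0.06,"ax":0,"ay":0,"az":0},{"gripper":0.8,"dx":0.001,"dy":-0.001,"dz":0.06,"ax":0,"ay":0,"az":0},{"gripper":0.8,"dx":0.001,"dy":-0.001,"dz":0.06,"ax":0,"ay":0,"az":0},{"gripper":0.5,"dx":0.001,"dy":-0.001,"dz":0.06,"ax":0,"ay":0,"az":0},{"gripper":0.5,"dx":0.001,"dy":-0.001,"dz":0.06,"ax":0,"ay":0,"az":0},{"gripper":0.5,"dx":0.001,"dy":-0.001,"dz":0.06,"ax":0,"ay":0,"az":0},{"gripper":0.5,"dx":0.001,"dy":-0.001,"dz":0.06,"ax":0,"ay":0,"az":0}]'
```

```text
time_s: 15.05
tool_pos: [613.1, -214.4, 55.0]
ee_rot: [0.0, 0.993, 0.122, 0.0]
contact_force: [-0.9, 0.8, 4.8]
width: 0.744
grasp_force: 29.9
```

Gripped at 65.5 mm. Lift and carry to the viewing place before the stack.

```bash
python3 -m handwheel '[{"gripper":0.5,"dx":0,"dy":0,"dz":-0.01,"ax":0,"ay":0,"az":0},{"gripper":0.5,"dx":0,"dy":0,"dz":-0.025,"ax":0,"ay":0,"az":0},{"gripper":0.5,"dx":0,"dy":0,"dz":-0.045,"ax":0,"ay":0,"az":0},{"gripper":0.5,"dx":0,"dy":0,"dz":-0.065,"ax":0,"ay":0,"az":0},{"gripper":0.5,"dx":0,"dy":0,"dz":-0.08,"ax":0,"ay":0,"az":0},{"gripper":0.5,"dx":0,"dy":0,"dz":-0.09,"ax":0,"ay":0,"az":0},{"gripper":0.5,"dx":0,"dy":0,"dz":-0.095,"ax":0,"ay":0,"az":0},{"gripper":0.5,"dx":0,"dy":0,"dz":-0.095,"ax":0,"ay":0,"az":0},{"gripper":0.5,"dx":0,"dy":0,"dz":-0.095,"ax":0,"ay":0,"az":0}]'
python3 -m handwheel '[{"gripper":0.5,"dx":0.001,"dy":-0.02,"dz":0,"ax":0,"ay":0,"az":0},{"gripper":0.5,"dx":0.004,"dy":-0.05,"dz":0,"ax":0,"ay":0,"az":0},{"gripper":0.5,"dx":0.007,"dy":-0.085,"dz":0,"ax":0,"ay":0,"az":0},{"gripper":0.5,"dx":0.009,"dy":-0.122,"dz":0,"ax":0,"ay":0,"az":0},{"gripper":0.5,"dx":0.012,"dy":-0.16,"dz":0,"ax":0,"ay":0,"az":0},{"gripper":0.5,"dx":0.015,"dy":-0.198,"dz":0,"ax":0,"ay":0,"az":0},{"gripper":0.5,"dx":0.018,"dy":-0.236,"dz":0,"ax":0,"ay":0,"az":0},{"gripper":0.5,"dx":0.021,"dy":-0.274,"dz":0,"ax":0,"ay":0,"az":0},{"gripper":0.5,"dx":0.024,"dy":-0.312,"dz":0,"ax":0,"ay":0,"az":0},{"gripper":0.5,"dx":0.027,"dy":-0.35,"dz":0,"ax":0,"ay":0,"az":0},{"gripper":0.5,"dx":0.03,"dy":-0.388,"dz":0,"ax":0,"ay":0,"az":0},{"gripper":0.5,"dx":0.033,"dy":-0.42,"dz":0,"ax":0,"ay":0,"az":0},{"gripper":0.5,"dx":0.035,"dy":-0.447,"dz":0,"ax":0,"ay":0,"az":0},{"gripper":0.5,"dx":0.036,"dy":-0.461,"dz":0,"ax":0,"ay":0,"az":0},{"gripper":0.5,"dx":0.036,"dy":-0.461,"dz":0,"ax":0,"ay":0,"az":0},{"gripper":0.5,"dx":0.036,"dy":-0.461,"dz":0,"ax":0,"ay":0,"az":0},{"gripper":0.5,"dx":0.036,"dy":-0.461,"dz":0,"ax":0,"ay":0,"az":0},{"gripper":0.5,"dx":0.036,"dy":-0.461,"dz":0,"ax":0,"ay":0,"az":0}]'
python3 w.py w9; python3 m.py w9 622 264 80 26; python3 held.py w9 -66 33
```

```text
time_s: 15.8
tool_pos: [612.6, -214.2, 148.9]
ee_rot: [-0.0, 0.993, 0.122, -0.0]
contact_force: [0.3, 0.0, -0.8]
width: 0.742
grasp_force: 29.8
time_s: 17.3
tool_pos: [536.9, 240.2, 149.3]
ee_rot: [0.0, 0.993, 0.121, -0.0]
contact_force: [0.5, 0.7, -0.0]
width: 0.742
grasp_force: 29.8
17.35 [536.9 240.4 149.4] [[0.971, 0.24, -0.0], [0.24, -0.971, -0.0], [-0.0, 0.0, -1.0]] [ 0.2  0.5  1.3 -0.   1.4  1.6]
cam in tool [  75.    -1.3 -182.4] [[-0.001, 0.956, 0.294], [1.0, 0.001, -0.001], [-0.001, 0.294, -0.956]] 69.29166597100715 312.29273005331737 197.37447678150767
w9 ellipse [309.3  90.8] [62.1 66.2] z 81.35949263193146 std 0.7110689205509771 centre [622.1 265.   81.4] ptp [51.4 51.1  5.2]
delta tool xyz to centre [88.7 -3.5 68.1]
disc z -65.6614181175991 y mid -1.0171164635487706 fit [-2.3 -1.1] res 0.15788017765818968
```

```bash
python3 -m handwheel '[{"gripper":0.5,"dx":0.015,"dy":0,"dz":0,"ax":0,"ay":0,"az":0},{"gripper":0.5,"dx":0.035,"dy":-0.001,"dz":0,"ax":0,"ay":0,"az":0},{"gripper":0.5,"dx":0.06,"dy":-0.002,"dz":0,"ax":0,"ay":0,"az":0},{"gripper":0.5,"dx":0.08,"dy":-0.0025,"dz":0,"ax":0,"ay":0,"az":0},{"gripper":0.5,"dx":0.09,"dy":-0.0025,"dz":0,"ax":0,"ay":0,"az":0},{"gripper":0.5,"dx":0.09,"dy":-0.0025,"dz":0,"ax":0,"ay":0,"az":0},{"gripper":0.5,"dx":0.09,"dy":-0.0025,"dz":0,"ax":0,"ay":0,"az":0},{"gripper":0.5,"dx":0.09,"dy":-0.0025,"dz":0.02,"ax":0,"ay":0,"az":0},{"gripper":0.5,"dx":0.09,"dy":-0.0025,"dz":0.04,"ax":0,"ay":0,"az":0},{"gripper":0.5,"dx":0.09,"dy":-0.0025,"dz":0.052,"ax":0,"ay":0,"az":0},{"gripper":0.5,"dx":0.09,"dy":-0.0025,"dz":0.062,"ax":0,"ay":0,"az":0},{"gripper":0.5,"dx":0.09,"dy":-0.0025,"dz":0.072,"ax":0,"ay":0,"az":0},{"gripper":0.5,"dx":0.09,"dy":-0.0025,"dz":0.082,"ax":0,"ay":0,"az":0},{"gripper":0.5,"dx":0.09,"dy":-0.0025,"dz":0.09,"ax":0,"ay":0,"az":0},{"gripper":0.5,"dx":0.09,"dy":-0.0025,"dz":0.098,"ax":0,"ay":0,"az":0},{"gripper":0.5,"dx":0.09,"dy":-0.0025,"dz":0.1,"ax":0,"ay":0,"az":0},{"gripper":0.5,"dx":0.09,"dy":-0.0025,"dz":0.1,"ax":0,"ay":0,"az":0}]'
```

```text
time_s: 18.77
tool_pos: [623.1, 265.8, 49.0]
ee_rot: [0.0, 0.993, 0.122, -0.0]
contact_force: [-0.2, 0.3, -0.8]
width: 0.742
grasp_force: 29.8
```

```bash
python3 -m handwheel '[{"gripper":0.5,"dx":0,"dy":0.001,"dz":0.005,"ax":0,"ay":0,"az":0},{"gripper":0.5,"dx":0,"dy":0.001,"dz":0.01,"ax":0,"ay":0,"az":0},{"gripper":0.5,"dx":0,"dy":0.001,"dz":0.015,"ax":0,"ay":0,"az":0},{"gripper":0.5,"dx":0,"dy":0.001,"dz":0.019,"ax":0,"ay":0,"az":0},{"gripper":0.5,"dx":0,"dy":0.001,"dz":0.021,"ax":0,"ay":0,"az":0},{"gripper":0.5,"dx":0,"dy":0.001,"dz":0.021,"ax":0,"ay":0,"az":0},{"gripper":0.5,"dx":0,"dy":0.001,"dz":0.021,"ax":0,"ay":0,"az":0}]'; python3 -m handwheel '[{"gripper":0.5,"dx":0,"dy":0,"dz":0.001,"ax":0,"ay":0,"az":0},{"gripper":0.5,"dx":0,"dy":0,"dz":0.002,"ax":0,"ay":0,"az":0},{"gripper":0.5,"dx":0,"dy":0,"dz":0.002,"ax":0,"ay":0,"az":0},{"gripper":0.5,"dx":0,"dy":0,"dz":0.002,"ax":0,"ay":0,"az":0}]'
```

```text
time_s: 19.35
tool_pos: [623.5, 264.9, 28.5]
ee_rot: [0.0, 0.993, 0.122, 0.0]
contact_force: [0.2, -0.4, -1.3]
width: 0.739
grasp_force: 29.8
time_s: 19.68
tool_pos: [623.5, 264.9, 26.6]
ee_rot: [0.0, 0.993, 0.122, 0.0]
contact_force: [0.4, 0.3, -0.7]
width: 0.739
grasp_force: 29.8
```

```bash
python3 -m handwheel '[{"gripper":0.5,"dx":0,"dy":0,"dz":0.0005,"ax":0,"ay":0,"az":0},{"gripper":0.5,"dx":0,"dy":0,"dz":0.001,"ax":0,"ay":0,"az":0},{"gripper":0.5,"dx":0,"dy":0,"dz":0.001,"ax":0,"ay":0,"az":0}]'; python3 -m handwheel '[{"gripper":0.5,"dx":0,"dy":0,"dz":0.0005,"ax":0,"ay":0,"az":0},{"gripper":0.5,"dx":0,"dy":0,"dz":0.001,"ax":0,"ay":0,"az":0},{"gripper":0.5,"dx":0,"dy":0,"dz":0.001,"ax":0,"ay":0,"az":0}]'
```

```text
time_s: 19.93
tool_pos: [623.6, 264.9, 25.6]
ee_rot: [-0.0, 0.993, 0.122, 0.0]
contact_force: [-0.3, 0.3, -0.3]
width: 0.742
grasp_force: 29.8
time_s: 20.18
tool_pos: [623.8, 265.0, 25.5]
ee_rot: [-0.0, 0.993, 0.122, 0.001]
contact_force: [-0.5, -0.8, 5.8]
width: 0.742
grasp_force: 29.9
```

Contact at 25.5, against an expected 25 when fully nested. Release, rise, back off and check.

```bash
python3 -m handwheel '[{"gripper":0.5,"dx":0,"dy":0,"dz":-0.0005,"ax":0,"ay":0,"az":0},{"gripper":0.8,"dx":0,"dy":0,"dz":-0.0005,"ax":0,"ay":0,"az":0},{"gripper":0.9,"dx":0,"dy":0,"dz":-0.0005,"ax":0,"ay":0,"az":0},{"gripper":1,"dx":0,"dy":0,"dz":-0.0005,"ax":0,"ay":0,"az":0},{"gripper":1,"dx":0,"dy":0,"dz":-0.0005,"ax":0,"ay":0,"az":0},{"gripper":1,"dx":0,"dy":0,"dz":-0.0005,"ax":0,"ay":0,"az":0},{"gripper":1,"dx":0,"dy":0,"dz":-0.0005,"ax":0,"ay":0,"az":0},{"gripper":1,"dx":0,"dy":0,"dz":-0.01,"ax":0,"ay":0,"az":0},{"gripper":1,"dx":0,"dy":0,"dz":-0.03,"ax":0,"ay":0,"az":0},{"gripper":1,"dx":0,"dy":0,"dz":-0.06,"ax":0,"ay":0,"az":0},{"gripper":1,"dx":0,"dy":0,"dz":-0.09,"ax":0,"ay":0,"az":0},{"gripper":1,"dx":-0.02,"dy":0,"dz":-0.12,"ax":0,"ay":0,"az":0},{"gripper":1,"dx":-0.05,"dy":0,"dz":-0.13,"ax":0,"ay":0,"az":0},{"gripper":1,"dx":-0.08,"dy":0,"dz":-0.13,"ax":0,"ay":0,"az":0},{"gripper":1,"dx":-0.1,"dy":0,"dz":-0.13,"ax":0,"ay":0,"az":0},{"gripper":1,"dx":-0.1,"dy":0,"dz":-0.13,"ax":0,"ay":0,"az":0},{"gripper":1,"dx":-0.1,"dy":0,"dz":-0.13,"ax":0,"ay":0,"az":0},{"gripper":1,"dx":-0.1,"dy":0,"dz":-0.13,"ax":0,"ay":0,"az":0}]'
python3 w.py w10; python3 m.py w10 622 264 90 33
python3 - <<'E'
import pickle
from h import *
c,s=pickle.load(open('w10.pkl','rb'));w=world(c);m=(np.hypot(w[...,0]-622,w[...,1]-265)<31)&(abs(w[...,2]-91)<6)
p=w[m];A=np.c_[p[:,:2],np.ones(len(p))];k=np.linalg.lstsq(A,p[:,2],rcond=None)[0];print('tilt deg',np.degrees(np.hypot(*k[:2])))
E
```

```text
time_s: 21.68
tool_pos: [527.3, 240.8, 155.1]
ee_rot: [-0.0, 0.993, 0.122, 0.001]
contact_force: [0.4, -0.2, -0.3]
width: 1.0
grasp_force: 0.0
21.7333 [527.4 240.8 154.7] [[0.97, 0.241, 0.001], [0.241, -0.97, 0.0], [0.001, 0.0, -1.0]] [0.2 0.5 1.3 0.  1.4 1.6]
cam in tool [  74.8   -1.4 -182.9] [[-0.0, 0.956, 0.293], [1.0, 0.001, -0.0], [-0.001, 0.293, -0.956]] 69.29166597100715 312.29273005331737 197.37447678150767
w10 ellipse [312.3  77.9] [81.5 88. ] z 91.3480223947699 std 0.712015637175559 centre [622.3 265.6  91.3] ptp [65.6 65.6  5. ]
delta tool xyz to centre [98.  -1.2 63.4]
tilt deg 0.05870139967710553
```

View pics/w10.png

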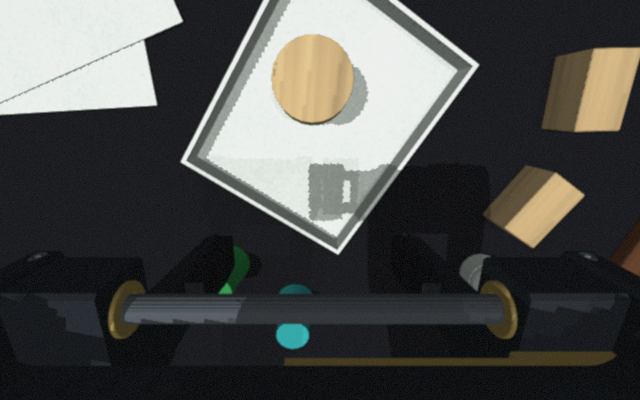

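The large beaker stands in the box with its top at (312,78). It is at z 91.3, again exactly 10 mm above the medium's, with a tilt of 0.06°, and the robot is clear of it. Handing in.

```bash
python3 -c "
from bench import *
print(job_done())"
```

```text
the job is handed in; nothing more can be done
None
```

The three beakers stand upside down as one straight, fully nested stack on the box floor (tilt 0.06°), and the job was handed in at about 22 s; the first grip closed above the medium because the real fingertips end 36.5 mm short of the reported TCP, and I corrected for that.

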